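# Uncap a sample bottle and bring it under the dosing nozzle

### The job

The bottle standing on the slide of the filling station is to be filled: lift its loose cap off and set it down, without dropping it and open side down, flat in the larger round pocket of the cap tray. Then push the slide, which has a knob to take it by, fully home against the end stop, so that the open bottle stands upright under the nozzle. Do not tip the bottle, and leave the other things on the bench where they are.

Things in the scene. Friction and masses are not known exactly. Their poses are not given: they have to be found in the camera images.
- cap: black ribbed round bottle cap, loose (slipped on, no thread): outside diameter 50, height 30; hollow below (inside diameter 45, 18 deep) under a 12 thick top. Origin: centre of its lower rim, z up. On the bottle its lower rim is 82 above the bottle's underside; it must rise more than 18 to clear the neck.
- bottle: white round wide-mouth bottle, body diameter 66 up to 62 high, sloping shoulder, open neck of outside diameter 40 (from 78 to 100 high), height 100, about 300 g, loose. It stands on the slide inside a low ring 14 high that lets it play about 1.5. Origin: centre of its underside, z up.
- bottle_mouth (a point): centre of the bottle's mouth, 100 above its underside, on its axis
- station: fixed filling station: grey base 120 x 290 (x by y), rails 26 high along y. Origin: centre of its underside. The slide moves towards +y. A 24 thick column at x +85, y +85 carries a white head (36 wide, x -18 to +108, 172 to 200 above the bench) over the track, with the nozzle below it: a capped bottle cannot pass under the nozzle, an open one does with 5 to spare.
- nozzle_tip (a point): lower end of the 12 thick vertical nozzle under the head, above the track's middle, 129 above the bench
- shuttle (a joint): the slide (aluminium plate 90 x 155 with the bottle's ring and an upright knob): 0 at its start, 0.110 m fully home against the end stop with the bottle's axis under the nozzle; it runs with about 1.5 N of friction and stays where it is left
- shuttle_knob (a point): centre of the top of the slide's upright knob: black cylinder of diameter 24, 28 high, on a 12 thick stem 28 high, top 80 above the bench, 95 behind (-y of the station) the bottle's axis; moves with the slide
- cap_tray: fixed white plate 145 x 90 x 16 with two round pockets 8 deep: the larger, diameter 60, at x = -33, the smaller, diameter 42 (too small for the cap), at x = +40. Origin: centre of its underside. It may stand left or right of the station.
- pocket (a point): centre of the floor of the larger pocket (60 wide), 8 above the bench, 8 below the tray's top
- spare_bottle: bystander: another bottle of the same kind with its cap fixed on, behind the station, height 112; origin: centre of its underside
- spare_bottle2: bystander: a second such closed bottle; origin: centre of its underside
- beaker: bystander: small glass beaker, diameter 52, height 55, near the robot; origin: centre of its underside
- dish: bystander: white weighing dish, diameter 70, height 14; origin: centre of its underside
- marker: bystander: grey marker pen 135 long, 15 thick, lying behind the station; origin: on its underside near its middle
- cuvette_rack: bystander, fixed: grey divided box 140 x 90 x 50 holding glass cuvettes, beyond the station from the cap tray; origin: centre of its underside
There are look-alikes about, which are no part of the job. Of the things shaped like the cap, the black one is meant.

How it is judged (in metres and radians):
On the way, in this order (a step that is already met when the one before it is completed fails the run):
1. the cap sits flat in the larger pocket of the tray, open side down, released (horizontal distance between cap and pocket below 0.007 m and z of cap in the frame of pocket below 0.003 m and angle between cap's own z axis and vertical below 0.1 rad and z of cap in the frame of cap_tray above 0 m and contact force between the fingers and cap below 0.05 N), for 0.2 s.
2. the slide is fully home with the open bottle upright under the nozzle (value of joint shuttle above 0.106 m and horizontal distance between bottle_mouth and nozzle_tip below 0.008 m and angle between bottle's own z axis and vertical below 0.08 rad), for 0.2 s.
At the end, for the whole second after the job is handed in: Cap flat, open side down, in the larger pocket (within 7 mm of its centre and 3 mm of its floor, tilt under 0.1 rad); slide home (over 0.106 m); bottle upright (tilt under 0.08 rad), its mouth within 8 mm of the nozzle's axis; cap and bottle released and at rest (all of step 1 and all of step 2 and linear speed of each of cap, bottle below 0.02 m/s and contact force between the fingers and bottle below 0.05 N); the robot touches nothing.
It fails at once if the bottle is tipped by more than 0.3 rad (angle between bottle's own z axis and vertical above 0.3 rad).
It fails at once if the cap is dropped (falls free, faster than 0.6 m/s, touching nothing) or turned over ((linear speed of cap above 0.6 m/s and contact force between cap and anything else below 0.01 N) or angle between cap's own z axis and vertical above 1.2 rad).
It fails at once if a bystander is moved by more than 30 mm (distance of any of spare_bottle, spare_bottle2, beaker, dish, marker from where it was at the start of the episode above 0.03 m).
It also fails if it takes over 54 s, if anything falls off the work surface, if the arm or the gripper's body presses on something with over 40 N, if the wrist force passes 120 N, or if a joint passes its speed limit or range.

### The arm

A 7-joint arm with a two-finger parallel gripper is mounted at the origin on the work surface. World frame = base frame: x ahead of the robot, y to its left, z up, the work surface at z = 0. Lengths are in m, angles in degrees, forces in N, time in s.
With the tool pointing down it reaches from about 0.4 to 0.85 m from the base axis. Payload 4.5 kg.
Tool frame: the origin (TCP) lies at the very end of the fingers, on their centre line; the grasp point (between the pads) lies manip.pinch_z behind it (manip.pinch_z is the distance from the TCP to the grasp point, in m); z points along the fingers, y is the line along which they close (so a half turn about z gives the same grasp; the last joint's range is limited). The gripper opens to 85 mm and grips with 20 to 120 N. Pads are 22 mm wide; open, the fingers measure 114 mm over their backs; the gripper's body (76 mm by 85 mm) begins 54 mm behind the grasp point. The pads swing forward as they close: fully open they stand 13 mm farther back than shut.
Start: joints at [71.264, 39.483, -11.15, 89.685, 9.013, 51.709, -12.324], TCP at [0.221, -0.585, 0.231] pointing down, gripper open.
Joint ranges: [-172.22, 172.22], [-26.19, 119.32], [-84.43, 86.54], [7.71, 146.69], [-57.33, 237.33], [2.42, 119.75], [-152.13, 152.13]. Speed limits (degrees/s): [147.25, 147.25, 180, 180, 180, 180, 180].

### API

Orientations are given as a 3x3 rotation matrix whose columns are the frame's x, y, z axes.
In Python, from cell import manip gives the robot as it stands.
- The arm moves only by the tool step_arm, never from a script. Its argument "commands" is a list of rows, each a list of 7 numbers: the shift along the tool's x, y, z in units of 0.15 m (1.0 is 0.15 m), then the turn, a rotation vector about the tool's x, y, z in units of 180 degrees (1.0 is 180 degrees), then the opening, from 0 (shut) to 1 (fully open). In form: [[tx, ty, tz, ax, ay, az, hand], ...]. A call has 1 to 8 rows; each row shifts and turns the commanded pose from where the row before left it, along the tool's axes as they then stand; what a row does not reach is not made up. A row lasts 1/8 s, in which the tool goes at most 62.5 mm and 10.7 degrees, less where a joint would pass 70% of its speed; a pose out of reach is approached as far as the arm can. A call with a number of a shift or a turn outside -1 to 1 is refused whole. A call with a gripper value outside its range is refused whole. The fingers move at their own pace and stop on an object; "squeeze" is the grip in N (left out, the last holds). Time passes only in rows, so rows that do not move let the fingers close. It gives the time, the measured TCP pose, the force, the opening and the grip force at its end, in the units of the state.
- manip.observe(): the state, without advancing time (a new reading comes with each control period).
- manip.grab_frame(name): name is "side" or "top"; returns a dict with "pixels" (400x640x3 uint8, red, green, blue), "z_map" (400x640 float32, m along the optical axis (not along the pixel's ray), 0 where there is no reading), "fovy" (degrees; the focal length in pixels is half the picture's height over the tangent of half this angle, whatever the lens; pixels are square), "cx", "cy" (the principal point, pixels), "k1" (the pictures are not rectified: a ray, as slopes to the right and down, at radius r is drawn at 1 + k1 r^2 times it, then the intrinsics apply), "rvec" (rotation vector, rad) and "tvec" (3), from world to camera coordinates, as OpenCV has them. Camera axes: x right, y down, z forward; pixel columns grow to the right and rows downward; lengths in m; the calibration is good to about 2 mm. A picture is of the moment at which its call begins.
- manip.sign_off(): hands the job in; it is judged then, once.
The state is a dict: "time": time; "joints": joint angles; "joint_vel": joint speeds; "joint_torque": joint torques, N m; "tool_pos": TCP position; "eef_rot": TCP orientation; "wrist_force": force on the tool from outside, world axes, zero at the start; "moment": the same for the moment, N m; "opening": finger opening in m; "gripper_force": force on a finger pad.
Only numpy, scipy, OpenCV 4.12 (cv2) and the standard library are available. Lean on these libraries where they do the work, as an engineer would, in place of code of your own. Each camera call takes 0.05 s, during which the arm holds its last target. There are 200 camera calls.

## Working session

There is one attempt and no reset: what is moved stays moved. The work goes in short steps, Python scripts to look and compute and a tool call to move; the robot and the scene stay as the last step left them, time stands still between calls to the robot, and variables do not carry over. Pictures are saved under pics/ and viewed, at most 12 in all, crops included, and the job is handed in when it is done.

Besides the shell and the picture viewer there is one more tool, called after "Emit:" as name([rows], argument=value, ...), one row to a line, values as JSON. step_arm: Moves the arm, as the interface text tells. Shifts and turns lie within -1 to 1; 1 stands for 0.15 m of shift or 180 degrees of turn. Its arguments: {"type":"object","properties":{"commands":{"type":"array"},"squeeze":{"type":"number"}},"required":["commands"]}

```bash
ls; mkdir -p pics
cat > h.py <<'E'
import numpy as np, cv2
from cell import manip
def cam(n):
    f=manip.grab_frame(n); F=200/np.tan(np.radians(f["fovy"])/2)
    f["F"]=F; f["R"]=cv2.Rodrigues(np.array(f["rvec"],float))[0]; f["t"]=np.array(f["tvec"],float).ravel()
    f["K"]=np.array([[F,0,f["cx"]],[0,F,f["cy"]],[0,0,1.]]); f["d"]=np.array([f["k1"],0,0,0,0.])
    return f
def slopes(f,uv):
    uv=np.asarray(uv,float).reshape(-1,1,2)
    return cv2.undistortPoints(uv,f["K"],f["d"]).reshape(-1,2)
def onplane(f,uv,z):
    s=slopes(f,uv); d=np.c_[s,np.ones(len(s))]@f["R"]; c=-f["R"].T@f["t"]
    return c+d*((z-c[2])/d[:,2])[:,None]
def cloud(f):
    v,u=np.mgrid[0:400,0:640]; s=slopes(f,np.c_[u.ravel(),v.ravel()])
    z=f["z_map"].ravel(); P=np.c_[s,np.ones(len(s))]*z[:,None]
    W=(P-f["t"])@f["R"]; W[z==0]=np.nan
    return W.reshape(400,640,3)
def proj(f,p):
    return cv2.projectPoints(np.array(p,float).reshape(-1,1,3),np.array(f["rvec"],float),f["t"],f["K"],f["d"])[0].reshape(-1,2)
E
python3 - <<'E'
from h import *
for n in("top","side"):
    f=cam(n); cv2.imwrite(f"pics/{n}0.png",f["pixels"][:,:,::-1]); print(n,f["F"],f["k1"],-f["R"].T@f["t"],(f["z_map"]==0).mean())
print(manip.pinch_z,manip.observe())
E
```

```text
pics
top 390.4129566762731 -0.07012551689529214 [ 0.46143527 -0.01514912  1.06394954] 0.0039609375
side 427.5353603881502 -0.08268234497801111 [ 0.43620941 -0.69056712  0.99279696] 0.00390234375
0.0187 {'time': 0.1, 'joints': array([ 71.26116946,  39.52875475, -11.14570729,  89.73891778,
         9.01183948,  51.71087868, -12.3233767 ]), 'joint_vel': array([ 0.08762209, -0.10808585, -0.14691092, -0.15884358, -0.08887863,
        0.11326166, -0.03651181]), 'joint_torque': array([-3.78362165e-03, -5.40601552e+01, -1.27174839e+00, -1.58985758e+01,
        9.29945440e-03,  4.42684497e-03,  1.68920877e-08]), 'tool_pos': array([ 0.22042659, -0.58420693,  0.23056036]), 'eef_rot': array([[ 9.35563241e-01,  3.53158514e-01, -6.97823080e-04],
       [ 3.53159186e-01, -9.35561983e-01,  1.53787319e-03],
       [-1.09743733e-04, -1.68522026e-03, -9.99998574e-01]]), 'wrist_force': array([-1.11133641,  0.41369154, -0.47619432]), 'moment': array([0.05501575, 0.02371877, 0.00112635]), 'gripper_force': 0.0, 'opening': 0.0853805739283209}
```

View pics/top0.png

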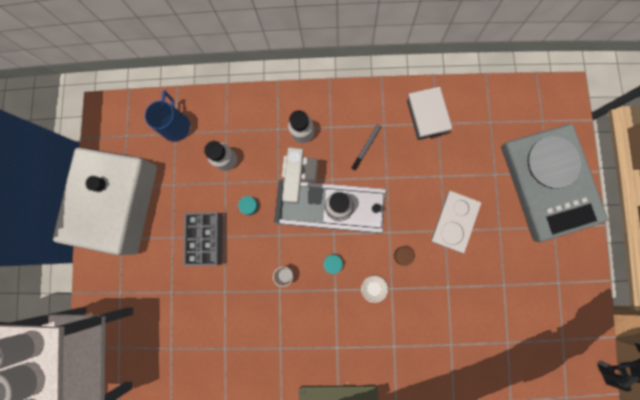

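View pics/side0.png

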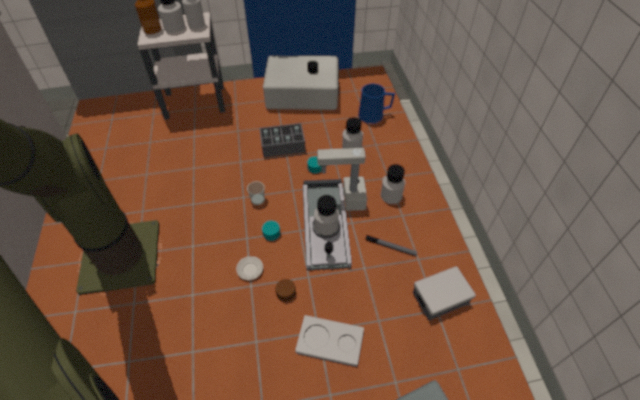

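The top view has up = +x and left = +y. Things shaped like the cap:
- Black cap on the bottle on the slide, top (338,200). This is the one meant: black, and on the slide's bottle.
- Teal caps at (248,205) and (333,264), and a brown one at (404,255). Wrong colour.
- Black caps at (300,120) and (217,152). They sit on the spare bottles, off the slide.

The knob is at (377,208). The tray is at (457,222), with its larger pocket near (452,233).

Run:
```python
from h import *
f=cam("top"); s=cam("side")
W=cloud(f); V=cloud(s)
a=f["pixels"][175:265,270:490,::-1]; b=s["pixels"][165:385,270:400,::-1]
A=cv2.resize(a,None,fx=2.4,fy=2.4,interpolation=2); B=cv2.resize(b,None,fx=1.9,fy=1.9,interpolation=2)
im=np.zeros((max(len(A),len(B)),A.shape[1]+B.shape[1],3),np.uint8); im[:len(A),:A.shape[1]]=A; im[:len(B),A.shape[1]:]=B
cv2.imwrite("pics/crop.png",im); print(im.shape)
def circ(C,lo,hi,ctr,r,dark):
    for nm,g,C in(("top",f,W),("side",s,V)):
        m=(C[...,2]>lo)&(C[...,2]<hi)&(np.hypot(C[...,0]-ctr[0],C[...,1]-ctr[1])<r)
        if dark: m&=g["pixels"].max(2)<90
        P=C[m]; 
        if len(P): print(nm,len(P),"mean",P.mean(0).round(4),"med z",np.median(P[:,2]).round(4),"mid",((P.min(0)+P.max(0))/2).round(4),"ext",np.ptp(P,0).round(4))
c=onplane(f,[[338,202]],.136)[0];k=onplane(f,[[377,208]],.08)[0];print(c,k)
print("cap");circ(0,.125,.147,c,.045,1)
print("knob");circ(0,.07,.09,k,.03,1)
# tray
for n,g,C,c0 in(("top",f,W,(457,222)),("side",s,V,(330,340))):
    p=onplane(g,[c0],.016)[0]
    m=((g["pixels"].min(2)>110)&(np.hypot(C[...,0]-p[0],C[...,1]-p[1])<.1)&(C[...,2]<.04)).astype(np.uint8)
    cn=max(cv2.findContours(m,0,1)[0],key=cv2.contourArea)
    q=onplane(g,cn.reshape(-1,2),.016)[:,:2].astype(np.float32)
    r=cv2.minAreaRect(q);print("tray",n,r, "z med",np.median(C[m>0][:,2]))
    z=C[...,2]
    # station: pixels in slab
print("floor",np.nanmedian(W[280:300,420:440,2]),np.nanmedian(V[200:230,200:230,2]))
# slide plate & station base: height-masked, light/grey
for n,g,C in(("top",f,W),("side",s,V)):
    hsv=cv2.cvtColor(g["pixels"],cv2.COLOR_RGB2HSV)
    d=np.hypot(C[...,0]-c[0],C[...,1]-c[1]-.03)
    m=((C[...,2]>.008)&(C[...,2]<.035)&(d<.17)&(hsv[...,1]<90)).astype(np.uint8)
    nl,L,st,ce=cv2.connectedComponentsWithStats(m); i=1+np.argmax(st[1:,4])
    q=C[L==i]; print("station",n,cv2.minAreaRect(q[:,:2].astype(np.float32)),np.percentile(q[:,2],[5,50,95]))
```

```text
(418, 775, 3)
[ 0.57040917 -0.01635185  0.136     ] [ 0.55883131 -0.11429044  0.08      ]
cap
top 317 mean [ 0.5701 -0.0196  0.1353] med z 0.1355 mid [ 0.5695 -0.0199  0.1343] ext [0.0462 0.0458 0.0105]
side 277 mean [ 0.572  -0.0222  0.1356] med z 0.1364 mid [ 0.5726 -0.0195  0.1329] ext [0.0499 0.0501 0.0153]
knob
top 53 mean [ 0.5595 -0.1134  0.079 ] med z 0.079 mid [ 0.56   -0.1144  0.0796] ext [0.0174 0.0207 0.0077]
side 67 mean [ 0.561  -0.1158  0.0788] med z 0.0798 mid [ 0.5608 -0.113   0.0772] ext [0.0187 0.0245 0.0141]
tray top ((0.5228167176246643, -0.33134567737579346), (0.09739349782466888, 0.15011031925678253), 67.78474426269531) z med 0.013914981030080728
tray side ((0.5238246917724609, -0.3301628530025482), (0.09326746314764023, 0.14607159793376923), 67.25850677490234) z med 0.01542526801855683
floor -0.0003399185257167719 0.0004917447247308518
station top ((0.5757089853286743, 0.005637988448143005), (0.2897780239582062, 0.1235375851392746), 83.11962890625) [0.00940967 0.02210975 0.03056113]
station side ((0.6053991317749023, 0.0012212246656417847), (0.29017719626426697, 0.17927850782871246), 83.1371078491211) [0.01032319 0.02387535 0.0309735 ]
```

View pics/crop.png

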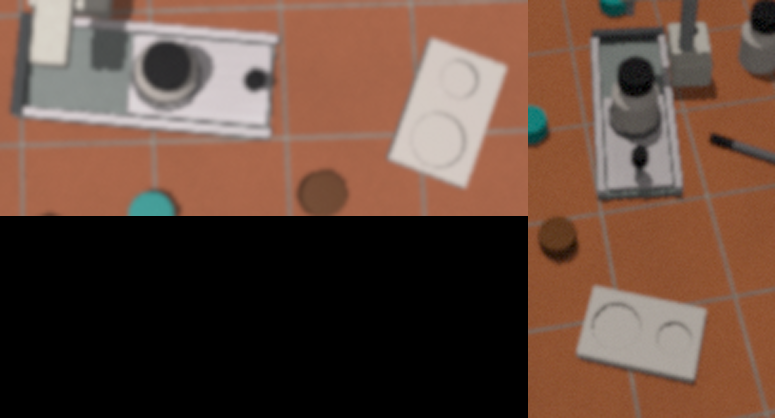

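The crop confirms it. The black cap sits on the slide's bottle at crop (165,67), and the larger pocket is at crop (438,139), the tray's near end. Next I fix the pocket and work out the approach rows.

```bash
cat >> h.py <<'E'
from scipy.spatial.transform import Rotation as Ro
def rows(p,yaw,n,hand,show=True):
    """rows from the measured pose to p with tool x at world angle yaw (deg), tool z straight down"""
    o=manip.observe(); R=Ro.from_matrix(o["eef_rot"]); x=np.array(o["tool_pos"])
    c,s_=np.cos(np.radians(yaw)),np.sin(np.radians(yaw))
    T=Ro.from_matrix(np.array([[c,s_,0],[s_,-c,0],[0,0,-1.]]))
    w=(R.inv()*T).as_rotvec(); dR=Ro.from_rotvec(w/n); d=(np.array(p)-x)/n
    print("dist",np.linalg.norm(d)*n,"turn",np.degrees(w).round(2))
    for i in range(n):
        print([float(v) for v in np.r_[R.inv().apply(d)/.15,np.degrees(w/n)/180,hand].round(4)]); R=R*dR
E
python3 - <<'E'
from h import *
for n,c0 in(("top",(452.5,233)),("side",(316,335))):
    g=cam(n); print(n,onplane(g,[c0],.013))
rows([.5715,-.0200,.20],83.1,16,1)
E
```

```text
top [[ 0.49243517 -0.31957677  0.013     ]]
side [[ 0.49393639 -0.31451324  0.013     ]]
dist 0.6654905997912413 turn [-3.000e-02 -1.000e-02 -6.243e+01]
[0.2199, -0.1685, 0.013, -0.0, -0.0, -0.0217, 1.0]
[0.2308, -0.1531, 0.013, -0.0, -0.0, -0.0217, 1.0]
[0.2407, -0.137, 0.013, -0.0, -0.0, -0.0217, 1.0]
[0.2495, -0.1204, 0.013, -0.0, -0.0, -0.0217, 1.0]
[0.2571, -0.1031, 0.013, -0.0, -0.0, -0.0217, 1.0]
[0.2635, -0.0854, 0.013, -0.0, -0.0, -0.0217, 1.0]
[0.2687, -0.0672, 0.013, -0.0, -0.0, -0.0217, 1.0]
[0.2727, -0.0488, 0.013, -0.0, -0.0, -0.0217, 1.0]
[0.2753, -0.0301, 0.013, -0.0, -0.0, -0.0217, 1.0]
[0.2768, -0.0113, 0.0129, -0.0, -0.0, -0.0217, 1.0]
[0.2769, 0.0075, 0.0129, -0.0, -0.0, -0.0217, 1.0]
[0.2757, 0.0263, 0.0129, -0.0, -0.0, -0.0217, 1.0]
[0.2733, 0.045, 0.0129, -0.0, -0.0, -0.0217, 1.0]
[0.2696, 0.0635, 0.0129, -0.0, -0.0, -0.0217, 1.0]
[0.2647, 0.0817, 0.0129, -0.0, -0.0, -0.0217, 1.0]
[0.2585, 0.0996, 0.0129, -0.0, -0.0, -0.0217, 1.0]
```

Emit:
step_arm([
  [0.22,-0.17,0.01,0,0,-0.022,1],
  [0.23,-0.155,0.01,0,0,-0.022,1],
  [0.24,-0.135,0.01,0,0,-0.022,1],
  [0.25,-0.12,0.01,0,0,-0.022,1],
  [0.255,-0.105,0.01,0,0,-0.022,1],
  [0.265,-0.085,0.01,0,0,-0.022,1],
  [0.27,-0.065,0.01,0,0,-0.022,1],
  [0.27,-0.05,0.01,0,0,-0.022,1],
], squeeze=30)

```text
time: 1.3
tool_pos: [0.3956, -0.3008, 0.2194]
eef_rot: [[0.609, 0.793, 0.001], [0.793, -0.609, -0.0], [0.0, 0.001, -1.0]]
wrist_force: [0.4, -0.0, -0.2]
opening: 0.0855
gripper_force: 0.0
```

Emit:
step_arm([
  [0.275,-0.03,0.01,0,0,-0.022,1],
  [0.275,-0.01,0.01,0,0,-0.022,1],
  [0.275,0.01,0.01,0,0,-0.022,1],
  [0.275,0.025,0.01,0,0,-0.022,1],
  [0.275,0.045,0.01,0,0,-0.022,1],
  [0.27,0.065,0.01,0,0,-0.02,1],
  [0.23,0.08,0.01,0,0,-0.02,1],
  [0,0,0,0,0,0,1],
])

```text
time: 2.3
tool_pos: [0.5462, -0.055, 0.2089]
eef_rot: [[0.179, 0.984, 0.002], [0.984, -0.179, 0.003], [0.003, 0.002, -1.0]]
wrist_force: [-0.8, -0.9, -0.1]
opening: 0.0853
gripper_force: 0.0
```

Run:
```python
from h import *
rows([.5715,-.0200,.15],83.1,2,1)
o=manip.observe();print(o["time"],o["tool_pos"],o["wrist_force"],o["joints"])
for n in("top","side"):
    f=cam(n); cv2.imwrite(f"pics/{n}1.png",f["pixels"][:,:,::-1])
a=cv2.imread("pics/top1.png")[140:280,220:440];b=cv2.imread("pics/side1.png")[120:290,230:430]
cv2.imwrite("pics/c1.png",np.hstack([cv2.resize(a,(440,340)),cv2.resize(b,(340,340))]))
```

```text
dist 0.07304354273277218 turn [ 0.09 -0.17 -3.42]
[0.1292, 0.0618, 0.1969, 0.0003, -0.0005, -0.0095, 1.0]
[0.1276, 0.0658, 0.1967, 0.0003, -0.0005, -0.0095, 1.0]
2.3 [ 0.54619533 -0.05496883  0.20892549] [-0.83862526 -0.9185625  -0.08825665] [ 15.44816908  36.66413194 -23.83406846 104.07359278  20.34762734
  43.37942814 -29.43982416]
```

View pics/c1.png

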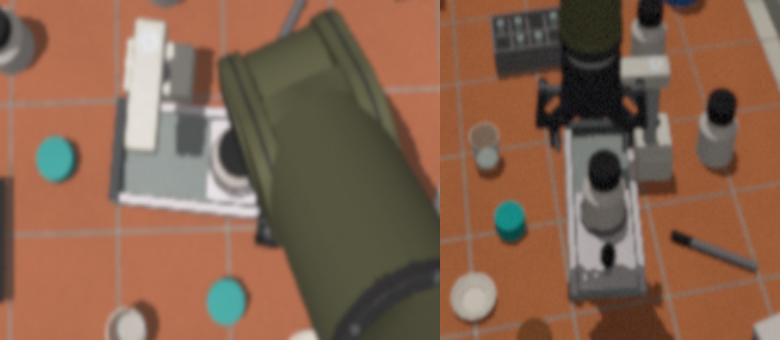

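The side crop shows the open gripper squarely above and just short of the cap (cap at crop (604,170)), with the head well clear.

Emit:
step_arm([
  [0.13,0.06,0.1,0,0,-0.0095,1],
  [0.13,0.065,0.1,0,0,-0.0095,1],
  [0,0,0.08,0,0,0,1],
  [0,0,0.08,0,0,0,1],
  [0,0,0,0,0,0,1],
])

```text
time: 3.02
tool_pos: [0.5682, -0.0255, 0.1539]
eef_rot: [[0.128, 0.992, -0.003], [0.992, -0.128, -0.001], [-0.002, -0.003, -1.0]]
wrist_force: [0.4, 0.3, -0.0]
opening: 0.0858
gripper_force: 0.0
```

Run:
```python
from h import *
rows([.5715,-.0200,.114],83.1,3,1)
f=cam("side"); cv2.imwrite("pics/s2.png",cv2.resize(f["pixels"][150:270,250:410,::-1],(800,600),interpolation=2))
W=cloud(f); m=(W[...,2]>.11)&(W[...,2]<.147)&(np.hypot(W[...,0]-.5715,W[...,1]+.02)<.034)&(f["pixels"].max(2)<90)
P=W[m];print(len(P),P.min(0),P.max(0))
```

```text
dist 0.04036504420499415 turn [-0.15  0.1  -0.45]
[0.0132, 0.006, 0.0885, -0.0003, 0.0002, -0.0008, 1.0]
[0.0131, 0.0059, 0.0885, -0.0003, 0.0002, -0.0008, 1.0]
[0.013, 0.0059, 0.0886, -0.0003, 0.0002, -0.0008, 1.0]
334 [ 0.54793583 -0.0454501   0.11005858] [0.59783747 0.0064573  0.14079004]
```

View pics/s2.png

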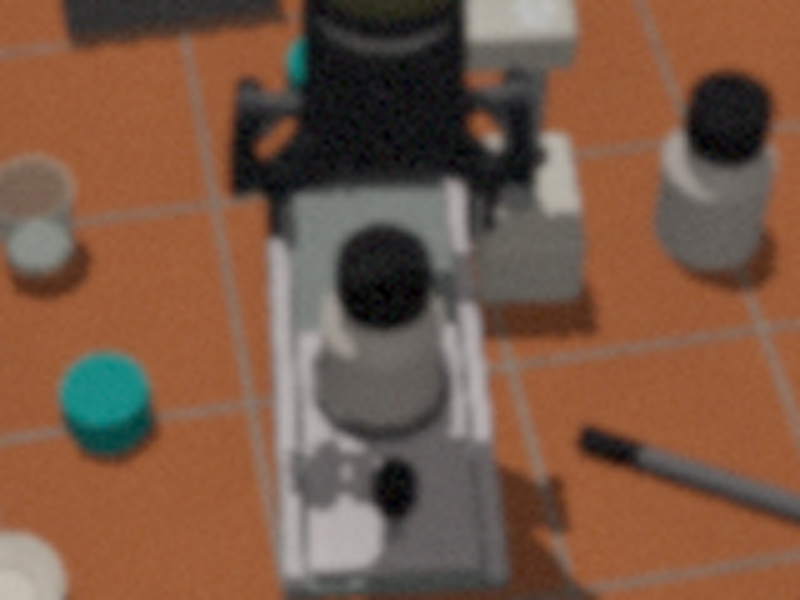

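Run:
```python
from h import *
f=cam("side")
print(proj(f,[[.5682,-.0255,.154],[.5682,-.0255,.167],[.5715,-.02,.136]]))
print(onplane(f,[[305.4,196],[348.4,195]],.167))
```

```text
[[325.0916705  199.61224666]
 [325.14106531 196.34228136]
 [325.89732622 202.20651567]]
[[ 0.51980773 -0.01574246  0.167     ]
 [ 0.6263994  -0.03145288  0.167     ]]
```

The fingertips at crop (277,230) and (492,225) straddle the cap at (385,275), and their projection agrees with the measured TCP. Descending and gripping.

Emit:
step_arm([
  [0.013,0.006,0.085,0,0,-0.001,1],
  [0.013,0.006,0.085,0,0,-0.001,1],
  [0.013,0.006,0.085,0,0,0,1],
  [0,0,0,0,0,0,1],
  [0,0,0,0,0,0,1],
])

```text
time: 3.75
tool_pos: [0.5731, -0.0181, 0.1165]
eef_rot: [[0.119, 0.993, 0.0], [0.993, -0.119, -0.0], [-0.0, 0.0, -1.0]]
wrist_force: [-0.6, 0.7, 0.1]
opening: 0.0852
gripper_force: 0.0
```

Emit:
step_arm([
  [0,0,0,0,0,0,0.75],
  [0,0,0,0,0,0,0.65],
  [0,0,0,0,0,0,0.4],
  [0,0,0,0,0,0,0.4],
  [0,0,0,0,0,0,0.4],
  [0,0,0,0,0,0,0.4],
], squeeze=25)

```text
time: 4.5
tool_pos: [0.5732, -0.0183, 0.1171]
eef_rot: [[0.12, 0.993, 0.001], [0.993, -0.12, -0.0], [-0.0, 0.001, -1.0]]
wrist_force: [-2.4, -0.2, 5.7]
opening: 0.0486
gripper_force: 25.6
```

Emit:
step_arm([
  [0,0,-0.04,0,0,0,0.4],
  [0,0,-0.05,0,0,0,0.4],
  [0,0,-0.07,0,0,0,0.4],
  [0,0,-0.1,0,0,0,0.4],
  [0,0,-0.15,0,0,0,0.4],
  [0,0,-0.15,0,0,0,0.4],
  [0,0,-0.1,0,0,0,0.4],
  [0,0,0,0,0,0,0.4],
])

```text
time: 5.5
tool_pos: [0.5738, -0.0181, 0.2169]
eef_rot: [[0.12, 0.993, 0.003], [0.993, -0.12, 0.0], [0.0, 0.003, -1.0]]
wrist_force: [-0.3, -0.1, -0.3]
opening: 0.0488
gripper_force: 25.9
```

Run:
```python
from h import *
rows([.493,-.318,.215],83.1-28,12,.4)
f=cam("side"); cv2.imwrite("pics/s3.png",cv2.resize(f["pixels"][120:270,230:430,::-1],(800,600),interpolation=2))
```

```text
dist 0.3106223770313345 turn [ 0.15 -0.06 28.02]
[-0.1708, -0.0246, 0.0009, 0.0001, -0.0, 0.013, 0.4]
[-0.1717, -0.0176, 0.0009, 0.0001, -0.0, 0.013, 0.4]
[-0.1722, -0.0106, 0.001, 0.0001, -0.0, 0.013, 0.4]
[-0.1725, -0.0036, 0.001, 0.0001, -0.0, 0.013, 0.4]
[-0.1725, 0.0034, 0.001, 0.0001, -0.0, 0.013, 0.4]
[-0.1722, 0.0105, 0.001, 0.0001, -0.0, 0.013, 0.4]
[-0.1717, 0.0175, 0.001, 0.0001, -0.0, 0.013, 0.4]
[-0.1708, 0.0244, 0.001, 0.0001, -0.0, 0.013, 0.4]
[-0.1697, 0.0314, 0.001, 0.0001, -0.0, 0.013, 0.4]
[-0.1683, 0.0383, 0.001, 0.0001, -0.0, 0.013, 0.4]
[-0.1666, 0.0451, 0.0011, 0.0001, -0.0, 0.013, 0.4]
[-0.1646, 0.0518, 0.0011, 0.0001, -0.0, 0.013, 0.4]
```

View pics/s3.png

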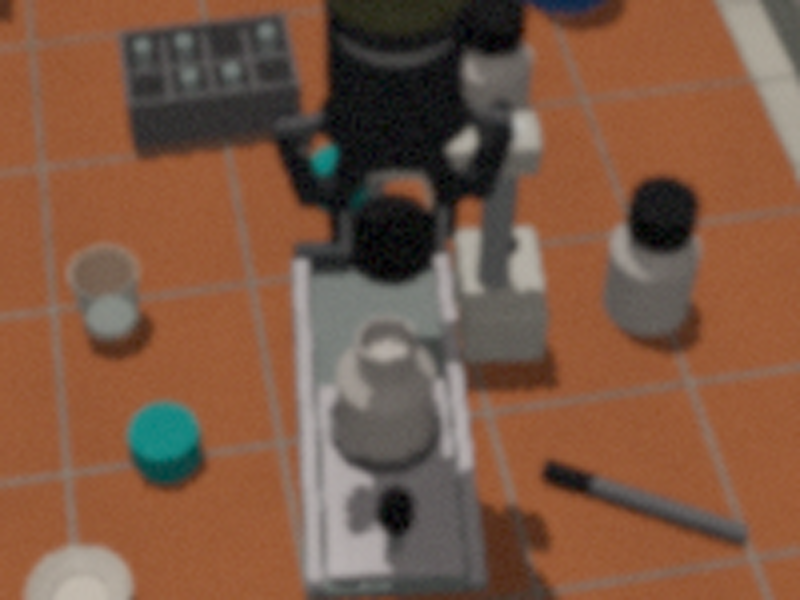

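The cap is held level between the fingers at crop (393,238), and the bottle stands open and upright at (385,400). Carrying the cap to above the pocket.

Emit:
step_arm([
  [-0.1,-0.015,0,0,0,0.008,0.4],
  [-0.17,-0.015,0,0,0,0.013,0.4],
  [-0.17,-0.01,0,0,0,0.013,0.4],
  [-0.17,-0.005,0,0,0,0.013,0.4],
  [-0.17,0.005,0,0,0,0.013,0.4],
  [-0.17,0.01,0,0,0,0.013,0.4],
  [-0.17,0.015,0,0,0,0.013,0.4],
  [-0.17,0.025,0,0,0,0.013,0.4],
])

```text
time: 6.55
tool_pos: [0.5236, -0.2084, 0.2145]
eef_rot: [[0.421, 0.907, -0.003], [0.907, -0.421, -0.0], [-0.001, -0.002, -1.0]]
wrist_force: [-0.3, 0.0, -1.2]
opening: 0.0491
gripper_force: 25.9
```

Emit:
step_arm([
  [-0.17,0.03,0.05,0,0,0.013,0.4],
  [-0.17,0.04,0.1,0,0,0.013,0.4],
  [-0.17,0.045,0.15,0,0,0.013,0.4],
  [-0.16,0.05,0.15,0,0,0.013,0.4],
  [-0.06,0.01,0.1,0,0,0.005,0.4],
  [0,0,0,0,0,0,0.4],
  [0,0,0,0,0,0,0.4],
])

```text
time: 7.42
tool_pos: [0.4969, -0.3138, 0.1335]
eef_rot: [[0.571, 0.821, 0.001], [0.821, -0.571, 0.001], [0.001, 0.001, -1.0]]
wrist_force: [-0.1, 1.4, -0.3]
opening: 0.0491
gripper_force: 26.0
```

Run:
```python
from h import *
rows([.493,-.318,.06],55,2,.4)
f=cam("side"); o=manip.observe(); p=o["tool_pos"]; u=proj(f,[p])[0]; print(u)
x0,y0=int(u[0])-80,int(u[1])-65; x0=max(x0,0);y0=min(y0,280); print(x0,y0)
cv2.imwrite("pics/s4.png",cv2.resize(f["pixels"][y0:y0+120,x0:x0+160,::-1],(800,600),interpolation=2))
W=cloud(f); m=(np.abs(W[...,2]-p[2]-.01)<.03)&(np.hypot(W[...,0]-p[0],W[...,1]-p[1])<.06)&(f["pixels"].max(2)<90)
P=W[m]
for z in np.arange(p[2]-.02,p[2]+.04,.005):
    q=P[np.abs(P[:,2]-z)<.0025]; 
    if len(q): print(round(z,4),len(q),q.min(0).round(4),q.max(0).round(4))
```

```text
dist 0.0737529079141724 turn [ 0.04 -0.08  0.17]
[-0.0192, -0.0027, 0.2451, 0.0001, -0.0002, 0.0005, 0.4]
[-0.019, -0.0026, 0.2451, 0.0001, -0.0002, 0.0005, 0.4]
[316.9662616  313.34712884]
236 248
0.1238 2 [ 0.4974 -0.3372  0.1245] [ 0.4995 -0.3366  0.1249]
0.1288 6 [ 0.4811 -0.3389  0.1282] [ 0.4949 -0.3314  0.1308]
0.1338 20 [ 0.4747 -0.3394  0.1315] [ 0.5128 -0.3193  0.1363]
0.1388 17 [ 0.4748 -0.3388  0.1366] [ 0.5108 -0.319   0.1411]
0.1438 22 [ 0.4723 -0.3391  0.1414] [ 0.5082 -0.3088  0.1456]
0.1488 75 [ 0.4704 -0.3388  0.1465] [ 0.5225 -0.2947  0.1513]
0.1538 225 [ 0.4653 -0.341   0.1514] [ 0.524  -0.2932  0.1562]
0.1588 17 [ 0.4655 -0.3413  0.1566] [ 0.529  -0.2962  0.1608]
0.1638 17 [ 0.4667 -0.3412  0.1613] [ 0.5258 -0.2999  0.1662]
0.1688 8 [ 0.4668 -0.3416  0.168 ] [ 0.5173 -0.3017  0.1711]
0.1738 8 [ 0.467  -0.341   0.1718] [ 0.5277 -0.3039  0.1738]
```

View pics/s4.png

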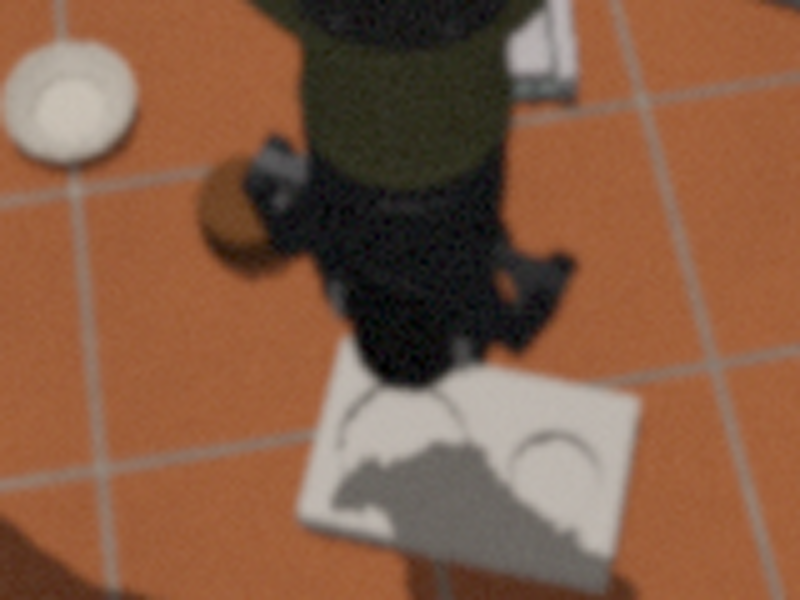

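The cap's underside edge at crop (408,383) and the pocket rim arc at (405,390) line up as expected from this height. Cap centre is about equal to the TCP, and its rim is about 11 mm below it. Lowering to just above the tray.

Emit:
step_arm([
  [-0.012,-0.002,0.2,0,0,0,0.4],
  [-0.012,-0.002,0.2,0,0,0,0.4],
  [-0.007,-0.002,0.15,0,0,0.001,0.4],
  [0,0,0.08,0,0,0,0.4],
  [0,0,0,0,0,0,0.4],
  [0,0,0,0,0,0,0.4],
])

```text
time: 8.22
tool_pos: [0.4933, -0.3185, 0.0396]
eef_rot: [[0.575, 0.818, 0.002], [0.818, -0.575, -0.001], [0.0, 0.002, -1.0]]
wrist_force: [0.3, -0.6, -1.2]
opening: 0.0491
gripper_force: 26.0
```

Run:
```python
from h import *
rows([.493,-.318,.0185],55,3,.4)
f=cam("side"); o=manip.observe(); p=o["tool_pos"]; u=proj(f,[p,[.493,-.318,.016]]); print(u)
cv2.imwrite("pics/s5.png",cv2.resize(f["pixels"][285:375,276:396,::-1],(800,600),interpolation=2))
W=cloud(f); m=(W[...,2]>.018)&(W[...,2]<p[2]+.024)&(np.hypot(W[...,0]-p[0],W[...,1]-p[1])<.045)&(f["pixels"].max(2)<90)
P=W[m]; print(P.min(0),P.max(0)); q=P[P[:,2]>p[2]+.012]; print(len(q),np.median(q[:,2]),((q.min(0)+q.max(0))/2))
```

```text
dist 0.021087777335471975 turn [ 0.11 -0.02 -0.1 ]
[0.0005, -0.0013, 0.0468, 0.0002, -0.0, -0.0002, 0.4]
[0.0005, -0.0013, 0.0468, 0.0002, -0.0, -0.0002, 0.4]
[0.0005, -0.0013, 0.0468, 0.0002, -0.0, -0.0002, 0.4]
[[315.93824653 332.43796659]
 [315.85127991 335.99325577]]
[ 0.46663988 -0.34592688  0.01827193] [ 0.52693533 -0.30186625  0.0636235 ]
254 0.058910349429523015 [ 0.49678761 -0.32429822  0.05765077]
```

View pics/s5.png

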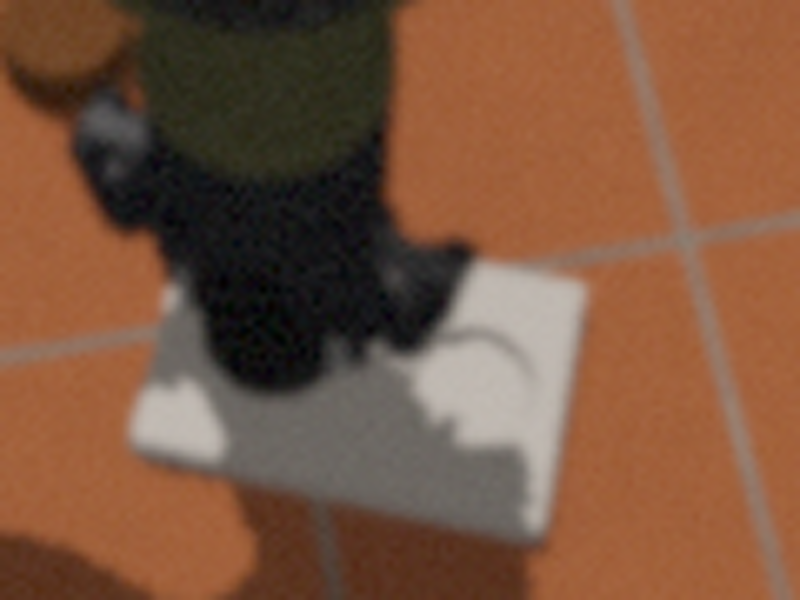

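The cap is held about 20 mm over the tray, centred on the larger pocket: near edge at crop (270,388), image (316.5,343), and pocket centre at image (315.9,336). Lowering slowly while watching the force.

Emit:
step_arm([
  [0,-0.001,0.04,0,0,0,0.4],
  [0,-0.001,0.04,0,0,0,0.4],
  [0,0,0.035,0,0,0,0.4],
  [0,0,0,0,0,0,0.4],
  [0,0,0,0,0,0,0.4],
])

```text
time: 8.9
tool_pos: [0.4922, -0.3183, 0.0213]
eef_rot: [[0.575, 0.818, 0.0], [0.818, -0.575, -0.0], [0.0, 0.0, -1.0]]
wrist_force: [0.2, 1.4, 0.2]
opening: 0.0488
gripper_force: 26.0
```

Emit:
step_arm([
  [0,0,0.01,0,0,0,0.4],
  [0,0,0,0,0,0,0.4],
  [0,0,0,0,0,0,0.4],
])

```text
time: 9.28
tool_pos: [0.4922, -0.3183, 0.0199]
eef_rot: [[0.575, 0.818, 0.0], [0.818, -0.575, -0.0], [-0.0, 0.0, -1.0]]
wrist_force: [0.3, -0.5, 0.4]
opening: 0.0487
gripper_force: 26.0
```

Emit:
step_arm([
  [0,0,0.008,0,0,0,0.4],
  [0,0,0,0,0,0,0.4],
  [0,0,0,0,0,0,0.4],
])

```text
time: 9.65
tool_pos: [0.4923, -0.3184, 0.0191]
eef_rot: [[0.575, 0.818, 0.0], [0.818, -0.575, -0.0], [-0.0, 0.001, -1.0]]
wrist_force: [-1.5, -0.7, 5.7]
opening: 0.049
gripper_force: 26.4
```

Contact came at the expected height for the pocket floor. Releasing gently.

Emit:
step_arm([
  [0,0,0,0,0,0,0.6],
  [0,0,0,0,0,0,0.65],
  [0,0,0,0,0,0,0.75],
  [0,0,0,0,0,0,0.9],
  [0,0,0,0,0,0,1],
  [0,0,0,0,0,0,1],
])

```text
time: 10.4
tool_pos: [0.4922, -0.3182, 0.0186]
eef_rot: [[0.575, 0.818, 0.0], [0.818, -0.575, -0.0], [-0.0, 0.0, -1.0]]
wrist_force: [-0.0, 0.8, -0.4]
opening: 0.0855
gripper_force: 0.0
```

Emit:
step_arm([
  [0,0,-0.05,0,0,0,1],
  [0,0,-0.1,0,0,0,1],
  [0,0,-0.2,0,0,0,1],
  [0,0,-0.3,0,0,0,1],
  [0,0,-0.3,0,0,0,1],
  [0,0,-0.1,0,0,0,1],
  [0,0,0,0,0,0,0],
])

```text
time: 11.28
tool_pos: [0.4926, -0.3186, 0.1775]
eef_rot: [[0.576, 0.818, 0.002], [0.818, -0.576, -0.001], [0.0, 0.003, -1.0]]
wrist_force: [-0.3, 0.1, -0.8]
opening: 0.0698
gripper_force: 0.0
```

Run:
```python
from h import *
f=cam("side"); s=cam("top")
W=cloud(f); d=np.hypot(W[...,0]-.493,W[...,1]+.318)
m=(d<.04)&(W[...,2]>.02)&(W[...,2]<.05)&(f["pixels"].max(2)<90); P=W[m]; q=P[P[:,2]>.033]
print("cap",len(P),np.median(q[:,2]),(q.min(0)+q.max(0))/2,np.ptp(q,axis=0),np.percentile(q[:,2],[5,95]))
for nm,g in(("side",f),("top",s)):
    W=cloud(g); k=(np.hypot(W[...,0]-.560,W[...,1]+.114)<.035)&(W[...,2]>.072)&(W[...,2]<.088)
    if k.sum(): print("knob",nm,k.sum(),W[k].mean(0))
cv2.imwrite("pics/s6.png",cv2.resize(f["pixels"][180:380,250:410,::-1],(480,600),interpolation=2))
y=83.1; e=np.array([np.cos(np.radians(y)),np.sin(np.radians(y)),0]); print(e)
rows(np.array([.5605,-.114,.16])-e*.045,83.1,10,0)
```

```text
cap 374 0.03858603790204353 [ 0.4937936  -0.32039596  0.03801625] [0.04585154 0.04683208 0.00999358] [0.03553063 0.04127022]
knob top 68 [ 0.55949469 -0.1131548   0.07897924]
[0.12013684 0.99275734 0.        ]
dist 0.17227205736002899 turn [ -0.11  -0.   -28.23]
[0.1113, -0.0263, 0.0101, -0.0001, -0.0, -0.0157, 0.0]
[0.1125, -0.0208, 0.0101, -0.0001, -0.0, -0.0157, 0.0]
[0.1134, -0.0152, 0.0101, -0.0001, -0.0, -0.0157, 0.0]
[0.114, -0.0096, 0.0101, -0.0001, -0.0, -0.0157, 0.0]
[0.1143, -0.004, 0.0101, -0.0001, -0.0, -0.0157, 0.0]
[0.1144, 0.0017, 0.0101, -0.0001, -0.0, -0.0157, 0.0]
[0.1142, 0.0073, 0.0101, -0.0001, -0.0, -0.0157, 0.0]
[0.1137, 0.0129, 0.0101, -0.0001, -0.0, -0.0157, 0.0]
[0.1129, 0.0185, 0.0101, -0.0001, -0.0, -0.0157, 0.0]
[0.1119, 0.024, 0.0101, -0.0001, -0.0, -0.0157, 0.0]
```

View pics/s6.png

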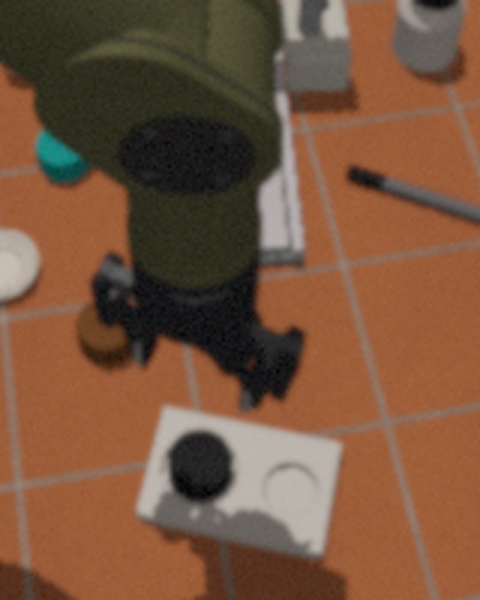

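The cap sits flat in the larger pocket (crop (200,465), top at z 0.0386). Next I go behind the knob with shut fingers.

Emit:
step_arm([
  [0.11,-0.025,0,0,0,-0.016,0],
  [0.11,-0.02,0,0,0,-0.016,0],
  [0.115,-0.015,0,0,0,-0.016,0],
  [0.115,-0.01,0,0,0,-0.016,0],
  [0.115,-0.005,0,0,0,-0.016,0],
  [0.115,0,0,0,0,-0.016,0],
  [0.115,0.005,0,0,0,-0.016,0],
  [0.115,0.015,0,0,0,-0.016,0],
])

```text
time: 12.38
tool_pos: [0.543, -0.1892, 0.1762]
eef_rot: [[0.206, 0.979, 0.0], [0.979, -0.206, -0.0], [-0.0, 0.0, -1.0]]
wrist_force: [-0.2, 0.5, 0.1]
opening: -0.0
gripper_force: 0.0
```

Emit:
step_arm([
  [0.11,0.02,0,0,0,-0.015,0],
  [0.05,0.02,0,0,0,-0.014,0],
  [0,0,0,0,0,0,0],
  [0,0,0,0,0,0,0],
])

```text
time: 12.88
tool_pos: [0.5528, -0.1688, 0.176]
eef_rot: [[0.121, 0.993, -0.001], [0.993, -0.121, -0.001], [-0.001, -0.0, -1.0]]
wrist_force: [0.4, 0.3, 0.4]
opening: -0.0004
gripper_force: 0.0
```

Run:
```python
from h import *
e=np.array([.12,.993,0])
rows(np.array([.5605,-.114,.064])-e*.045,83.1,5,0)
```

```text
dist 0.11245067978281273 turn [-0.03  0.05 -0.05]
[0.0139, 0.0014, 0.1493, -0.0, 0.0001, -0.0001, 0.0]
[0.0139, 0.0014, 0.1493, -0.0, 0.0001, -0.0001, 0.0]
[0.0139, 0.0014, 0.1493, -0.0, 0.0001, -0.0001, 0.0]
[0.0139, 0.0014, 0.1493, -0.0, 0.0001, -0.0001, 0.0]
[0.0138, 0.0014, 0.1493, -0.0, 0.0001, -0.0001, 0.0]
```

Emit:
step_arm([
  [0,0.007,0.15,0,0,0,0],
  [0,0,0.2,0,0,0,0],
  [0,0,0.2,0,0,0,0],
  [0,0,0.15,0,0,0,0],
  [0,0,0.05,0,0,0,0],
  [0.05,0,0,0,0,0,0],
  [0.05,0,0,0,0,0,0],
  [0.04,0,0,0,0,0,0],
])

```text
time: 13.88
tool_pos: [0.5576, -0.1461, 0.0645]
eef_rot: [[0.119, 0.993, 0.002], [0.993, -0.119, 0.0], [0.0, 0.002, -1.0]]
wrist_force: [-0.5, 0.6, 0.6]
opening: 0.0
gripper_force: 0.0
```

Emit:
step_arm([
  [0.03,0,0,0,0,0,0],
  [0.03,0,0,0,0,0,0],
  [0.03,0,0,0,0,0,0],
  [0.04,0,0,0,0,0,0],
  [0.04,0,0,0,0,0,0],
  [0.04,0,0,0,0,0,0],
  [0.04,0,0,0,0,0,0],
  [0.04,0,0,0,0,0,0],
])

```text
time: 14.88
tool_pos: [0.562, -0.1036, 0.0636]
eef_rot: [[0.12, 0.993, -0.0], [0.993, -0.12, -0.0], [-0.0, -0.0, -1.0]]
wrist_force: [-1.2, -1.0, 1.4]
opening: -0.0003
gripper_force: 0.9
```

Run:
```python
from h import *
e=np.array([.12,.993,0])
rows(np.array([.5605,-.114,.064])+e*(.110-.023),83.1,10,0)
f=cam("side"); cv2.imwrite("pics/s7.png",cv2.resize(f["pixels"][130:280,230:430,::-1],(800,600),interpolation=2))
```

```text
dist 0.07647873269238033 turn [-0.    0.01  0.03]
[0.051, -0.0001, -0.0003, -0.0, 0.0, 0.0, 0.0]
[0.051, -0.0001, -0.0003, -0.0, 0.0, 0.0, 0.0]
[0.051, -0.0001, -0.0003, -0.0, 0.0, 0.0, 0.0]
[0.051, -0.0001, -0.0003, -0.0, 0.0, 0.0, 0.0]
[0.051, -0.0001, -0.0003, -0.0, 0.0, 0.0, 0.0]
[0.051, -0.0002, -0.0003, -0.0, 0.0, 0.0, 0.0]
[0.051, -0.0002, -0.0003, -0.0, 0.0, 0.0, 0.0]
[0.051, -0.0002, -0.0003, -0.0, 0.0, 0.0, 0.0]
[0.051, -0.0002, -0.0003, -0.0, 0.0, 0.0, 0.0]
[0.051, -0.0002, -0.0003, -0.0, 0.0, 0.0, 0.0]
```

View pics/s7.png

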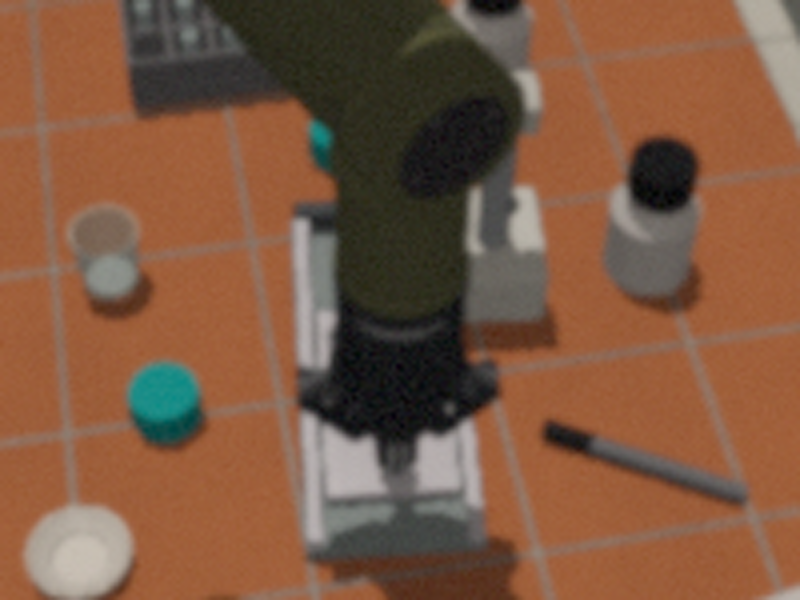

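The slide moves with the fingers: its rear edge is now at crop (395,497), inside the base end. Continuing, then creeping to the stop.

Emit:
step_arm([
  [0.05,0,0,0,0,0,0],
  [0.05,0,0,0,0,0,0],
  [0.05,0,0,0,0,0,0],
  [0.05,0,0,0,0,0,0],
  [0.05,0,0,0,0,0,0],
  [0.05,0,0,0,0,0,0],
  [0.05,0,0,0,0,0,0],
  [0.04,0,0,0,0,0,0],
])

```text
time: 15.92
tool_pos: [0.569, -0.0452, 0.0636]
eef_rot: [[0.119, 0.993, -0.0], [0.993, -0.119, 0.0], [0.0, -0.0, -1.0]]
wrist_force: [-0.6, -1.6, 0.4]
opening: -0.0001
gripper_force: 0.9
```

Emit:
step_arm([
  [0.03,0,0,0,0,0,0],
  [0.02,0,0,0,0,0,0],
  [0.02,0,0,0,0,0,0],
  [0,0,0,0,0,0,0],
])

```text
time: 16.42
tool_pos: [0.5703, -0.0348, 0.0636]
eef_rot: [[0.119, 0.993, 0.0], [0.993, -0.119, 0.001], [0.001, 0.0, -1.0]]
wrist_force: [-0.6, -0.3, -0.2]
opening: 0.0005
gripper_force: 0.1
```

Emit:
step_arm([
  [0.02,0,0,0,0,0,0],
  [0.015,0,0,0,0,0,0],
  [0,0,0,0,0,0,0],
  [0,0,0,0,0,0,0],
])

```text
time: 16.92
tool_pos: [0.571, -0.0298, 0.0636]
eef_rot: [[0.119, 0.993, 0.0], [0.993, -0.119, 0.001], [0.001, 0.0, -1.0]]
wrist_force: [-0.1, -1.1, 0.2]
opening: -0.0
gripper_force: 0.1
```

Emit:
step_arm([
  [0.012,0,0,0,0,0,0],
  [0.012,0,0,0,0,0,0],
  [0,0,0,0,0,0,0],
  [0,0,0,0,0,0,0],
])

```text
time: 17.42
tool_pos: [0.5714, -0.0265, 0.0636]
eef_rot: [[0.119, 0.993, 0.0], [0.993, -0.119, 0.0], [0.0, 0.0, -1.0]]
wrist_force: [-0.7, -1.5, -1.0]
opening: -0.0002
gripper_force: 0.4
```

Emit:
step_arm([
  [0.012,0,0,0,0,0,0],
  [0.012,0,0,0,0,0,0],
  [0,0,0,0,0,0,0],
])

```text
time: 17.8
tool_pos: [0.5715, -0.0247, 0.0636]
eef_rot: [[0.121, 0.993, -0.001], [0.993, -0.121, -0.002], [-0.002, -0.0, -1.0]]
wrist_force: [-0.4, -4.9, 0.8]
opening: -0.0001
gripper_force: 2.5
```

Emit:
step_arm([
  [0.01,0,0,0,0,0,0],
  [0.005,0,0,0,0,0,0],
  [0,0,0,0,0,0,0],
])

```text
time: 18.18
tool_pos: [0.5715, -0.0246, 0.0636]
eef_rot: [[0.122, 0.992, -0.001], [0.992, -0.122, -0.005], [-0.005, -0.001, -1.0]]
wrist_force: [0.4, -8.0, 1.2]
opening: 0.0001
gripper_force: 4.3
```

The TCP did not advance while the force rose to 8 N, so the slide is at the stop. Retreating back and up, then checking.

Emit:
step_arm([
  [-0.03,0,0,0,0,0,0],
  [-0.1,0,0,0,0,0,0],
  [-0.2,0,0,0,0,0,0],
  [-0.2,0,-0.2,0,0,0,0],
  [-0.2,0,-0.3,0,0,0,0],
  [-0.2,0,-0.3,0,0,0,0],
  [-0.2,-0.1,-0.3,0,0,0,0],
  [-0.2,-0.1,-0.1,0,0,0,0],
])

```text
time: 19.18
tool_pos: [0.5193, -0.2164, 0.2465]
eef_rot: [[0.119, 0.993, 0.006], [0.993, -0.119, -0.001], [-0.0, 0.006, -1.0]]
wrist_force: [0.9, -0.7, 0.2]
opening: -0.0002
gripper_force: 0.0
```

Emit:
step_arm([
  [-0.2,0,0,0,0,0,0],
  [-0.2,0,0,0,0,0,0],
  [0,0,0,0,0,0,0],
  [0,0,0,0,0,0,0],
])

```text
time: 19.68
tool_pos: [0.5112, -0.2739, 0.2435]
eef_rot: [[0.119, 0.993, 0.0], [0.993, -0.119, 0.001], [0.001, 0.0, -1.0]]
wrist_force: [0.8, 1.5, 0.4]
opening: -0.0001
gripper_force: 0.0
```

Run:
```python
from h import *
k=np.array([.5605,-.114]);e=np.array([.12,.993])
t=cam("top");s=cam("side")
for nm,g in(("side",s),("top",t)):
    W=cloud(g); d=W[...,:2]-(k+e*.11)
    m=(np.linalg.norm(d,axis=2)<.03)&(W[...,2]>.07)&(W[...,2]<.088)&(g["pixels"].max(2)<90)
    if m.sum(): P=W[m]; print("knob",nm,m.sum(),P.mean(0),"travel",(P.mean(0)[:2]-k)@e)
    m=(np.hypot(W[...,0]-.493,W[...,1]+.318)<.04)&(W[...,2]>.033)&(W[...,2]<.05)&(g["pixels"].max(2)<90)
    if m.sum(): P=W[m]; print("cap",nm,m.sum(),(P.min(0)+P.max(0))/2,np.median(P[:,2]))
A=cv2.resize(t["pixels"][100:300,180:480,::-1],(450,300)); B=cv2.resize(s["pixels"][110:380,230:430,::-1],(340,459))
im=np.zeros((459,790,3),np.uint8); im[:300,:450]=A; im[:,450:]=B; cv2.imwrite("pics/fin.png",im)
```

```text
cap side 334 [ 0.49384467 -0.32071463  0.03810313] 0.03834415133713674
knob top 48 [ 0.5720114  -0.00522893  0.07895848] travel 0.10939103590582036
cap top 256 [ 0.49418074 -0.31682775  0.03755096] 0.03761472652486125
```

View pics/fin.png

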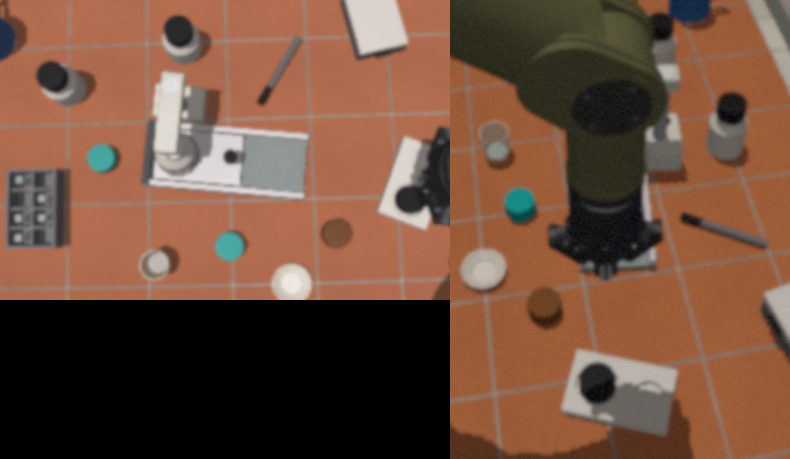

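The slide is home (knob at crop (231,156), travel about 109 mm) and the bottle stands upright under the head at (177,152). The cap is flat in the larger pocket at (597,382), the bystanders look unmoved, and the arm is clear.

```bash
python3 -c "
from cell import manip
print(manip.sign_off())"
```

```text
the job is handed in; nothing more can be done
None
```

The job is handed in at about 20 s of the 54 s limit: the cap is flat and released in the larger pocket, and the slide is home against its stop with the open bottle upright under the nozzle; the sign-off returned no verdict.

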